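# Clamp up a resistor and heat sink stack on the bench jig

## Robot

A 7-joint arm with a two-finger parallel gripper is mounted at the origin on the work surface. World frame = base frame: x ahead of the robot, y to its left, z up, the work surface at z = 0. Lengths are in m, angles in rad, forces in N, time in s.
With the tool pointing down it reaches from about 0.425 to 1.025 m from the base axis. Payload 9.4 kg.
Tool frame: the origin (TCP) lies between the finger pads; the fingertips stand 11 mm ahead of it and the grasp point (between the pads) lies 8 mm behind it (tip_reach is the distance from the TCP to the fingertips, in m); z points along the fingers, x is the direction in which the jaws open and shut, and the axes are right-handed (so a half turn about z gives the same grasp; the last joint's range is limited). The gripper opens to 93 mm and grips with 3 to 60 N. Pads are 15 mm wide; open, the fingers measure 128 mm over their backs; the gripper's body (75 mm by 188 mm) begins 65 mm behind the grasp point.
Start: joints at [1.167, 0.599, -0.003, 1.599, 0.002, 0.943, -0.08], TCP at [0.233, -0.687, 0.23] pointing down, gripper open.
Joint ranges: [-2.57, 2.57], [-0.35, 1.97], [-1.29, 1.29], [0.11, 2.56], [-1.05, 4.19], [0.11, 1.86], [-2.63, 2.63]. Speed limits (rad/s): [2.22, 2.22, 3.01, 3.01, 3.14, 3.14, 3.14].

## Interface

Orientations are given as [roll, pitch, yaw] about the fixed x, y, z axes, in that order (R = Rz(yaw) Ry(pitch) Rx(roll)).
In Python, from station import * gives the robot as it stands. The module is installed in compiled form; this text tells all that it offers.
- The arm moves only by the shell command python3 -m crank 'ROWS' [FORCE]. ROWS is JSON, a list of rows, each an object with "xyz": the shift along the world's x, y, z in m, a list of three; "yaw": the turn about the world's z in degrees; "hand": the opening, from 0 (shut) to 1 (fully open). In form: [{"xyz": [x, y, z], "yaw": yaw, "hand": hand}, ...]. A call has exactly 8 rows; each row is the pose to reach, as a shift and turn from the pose measured when the call began; what a row does not reach only later rows make up. A row lasts 1/10 s, in which the tool goes at most 50 mm and 8.59 degrees, less where a joint would pass 70% of its speed; a pose out of reach is approached as far as the arm can. A call with a gripper value outside its range is refused whole. The fingers move at their own pace and stop on an object; FORCE is the grip in N (left out, the last holds). Time passes only in rows, so rows that repeat a pose let the fingers close, or fill a call up. It gives the time, the measured TCP pose, the force and the opening at its end, in the units of the state.
- get_state(): the state, without advancing time (a new reading comes with each control period).
- read_camera(name): name is "scene" or "top"; returns a dict with "img" (420x560x3 uint8, red, green, blue), "camera_matrix" (3x3 intrinsics, pixels), "k1" (the pictures are not rectified: a ray, as slopes to the right and down, at radius r is drawn at 1 + k1 r^2 times it, then the intrinsics apply), "R" (3x3) and "t" (3): a world point X has camera coordinates R X + t. Camera axes: x right, y down, z forward; pixel columns grow to the right and rows downward; lengths in m; the calibration is good to about 2 mm. A picture is of the moment at which its call begins. There is no depth.
- close_job(): hands the job in, once; it reports no verdict.
The state is a dict: "time_s": time; "joint_positions": joint angles; "qd": joint speeds; "joint_torque": joint torques, N m; "ee_pos": TCP position; "tcp_rot": TCP orientation; "wrist_force": force on the tool from outside, world axes, zero at the start; "wrist_torque": the same for the moment, N m; "finger_gap": finger opening in m.
Only numpy, scipy, OpenCV 4.12 (cv2) and the standard library are available. Lean on these libraries where they do the work, as an engineer would, in place of code of your own. Each camera call takes 0.05 s, during which the arm holds its last target.

## Task

Build the stack on the post of the clamp jig: first the finned heat sink with its fins down, then the ceramic ring resistor, then the steel press cap over the top of the post, each fully down on the one below. Then swing the jig's clamp lever over and press it fully down onto the cap so that it is locked, and let go. Leave the other things on the bench where they are.

Things in the scene. Friction and masses are not known exactly. Their poses are not given: they have to be found in the camera images.
- jig: Fixed clamp jig: grey base plate 20 mm thick (x -55 to 100, y +-55 mm) with an upright steel post 16 mm in diameter. Origin on the post's axis at bench level; z up; x points from the post to the lever's hinge, turned -0.25 to 0.45 rad from the robot's x (hinge on the far side). Two hinge cheeks at x 57 to 83, y +-22 mm stand 116 mm high.
- post_tip (a point): Top of the post, on its axis, 80 mm above the bench and 60 mm above the base plate. The post's last 10 mm taper from 16 to 6 mm diameter, as a lead-in.
- clamp (a joint): Clamp lever angle, rad: 0 = fully down (level over the post, its pad 1 mm above a seated cap), 1.57 = upright, 2.1 to 2.4 at the start = leaning away from the post; stop at 2.6. Hinge axis along the jig's y at jig x 70, z 104 mm. Stiff (0.16 Nm, 2 N at the handle), no spring: stays where left. Arm 16 mm wide, 12 thick. Pushed with shut fingers; no grasp needed.
- clamp_bar (a point): Centre of the lever's handle, a black round crossbar 14 mm in diameter and 70 mm long parallel to the hinge axis, 115 mm from it. At joint angle q it is at jig x = 70 - 115 cos q mm, z = 104 + 115 sin q mm; fully down that is x = -45 mm, z = 104 mm.
- heat_sink_mid (a point): Loose blue aluminium heat sink, 56 x 56 mm, 24 mm high: plate 8 mm thick on top with a 20 mm hole in the middle, six fins below running along its x. Starts fins down. Point at its centre, 12 mm above its underside. Outer fins make flat full-height sides at y = +-28 mm. Goes on first, any yaw; seated, this point is 32 mm above the bench. About 100 g.
- resistor_mid (a point): Loose cream ceramic ring resistor, 46 mm outside diameter, 20 mm through-bore, 24 mm high, standing on its flat end. Point at its centre, 12 mm above its underside. Goes on second, either way up. Seated: this point 56 mm above the bench. About 90 g.
- press_cap_mid (a point): Loose turned steel press cap, a plain cylinder 36 mm in diameter and 24 mm high, closed on top, with a 20 mm blind bore 16 mm deep from below; it stands bore down. Point at its centre, 12 mm above its underside. Goes on third; the post enters its bore by 12 mm. Seated: this point 80 mm above the bench. About 130 g.
- coin_mech: Bystander: matte black coin mech 90 x 120 x 53 mm, origin under its centre.
- button_cap_a: Bystander: yellow pushbutton cap 33 mm in diameter, 19 mm high, origin under its centre.
- button_cap_b: Bystander: second, equal yellow pushbutton cap.
- screwdriver: Bystander: screwdriver 180 mm long lying along its x, origin under its middle.
- ball_top: Bystander: black joystick ball top 35 mm in diameter, 40 mm high, origin under its centre.
- micro_switch: Bystander: black microswitch 16 x 30 x 18 mm, origin under its centre.
Not all that is in view belongs to the job. Leave any pink look-alike of the part that bears resistor_mid alone.

How it is judged:
By the outcome, as a careful person would: the job done as asked, in the order asked, and still so for the second after the job is handed in, with the robot touching nothing.
It also fails if it takes over 72 s, if anything falls off the work surface, if the arm or the gripper's body presses on something with over 40 N, if the wrist force passes 120 N, or if a joint passes its speed limit or range.

## Working session

There is one attempt and no reset: what is moved stays moved. The work goes in short steps, Python scripts to look and compute and a shell command to move; the robot and the scene stay as the last step left them, time stands still between calls to the robot, and variables do not carry over. Pictures are saved under pics/ and viewed, and the job is handed in when it is done.

```bash
mkdir -p pics; ls; cat > h.py <<'E'
from station import *
import numpy as np, cv2
def snap(name,fn):
    c=read_camera(name); cv2.imwrite('pics/'+fn,c['img'][:,:,::-1]); np.savez('pics/'+fn+'.npz',**{k:np.array(v) for k,v in c.items()}); return c
def load(fn): return dict(np.load('pics/'+fn+'.npz'))
def ray(c,u,v):
    K=c['camera_matrix'];k=float(c['k1'])
    d=cv2.undistortPoints(np.array([[[u,v]]],float),K,np.array([k,0,0,0,0.]))[0,0]
    R=np.array(c['R']);t=np.array(c['t'])
    return -R.T@t, R.T@np.array([d[0],d[1],1])
def onz(c,u,v,z):
    o,d=ray(c,u,v); return o+d*(z-o[2])/d[2]
def proj(c,X):
    K=np.array(c['camera_matrix']);p=np.array(c['R'])@np.array(X)+np.array(c['t']);s=p[:2]/p[2];r=s@s
    s=s*(1+float(c['k1'])*r); return (K@np.array([s[0],s[1],1]))[:2]
E
python3 - <<'E'
from h import *
for n in('scene','top'):
    c=snap(n,n+'0.png'); print(n,c['camera_matrix'],c['k1'],-np.array(c['R']).T@c['t'],np.array(c['R'])[2])
s=get_state(); print(s)
E
```

```text
pics
scene [[426.05560928   0.         278.93615002]
 [  0.         426.05560928 209.37634486]
 [  0.           0.           1.        ]] 0.03972026393444283 [ 0.9714791  -0.29880699  0.99677822] [-0.37583106  0.3266705  -0.8672009 ]
top [[460.46556419   0.         275.8876173 ]
 [  0.         460.46556419 211.34260535]
 [  0.           0.           1.        ]] -0.13269370588034116 [0.38469627 0.04130078 1.26888372] [ 0.15954694 -0.01155064 -0.98712277]
{'time_s': 0.1, 'joint_positions': array([ 1.16728226,  0.60006847, -0.00256875,  1.60004954,  0.00178638,
        0.94289843, -0.07980531]), 'qd': array([ 0.0011577 , -0.00093081, -0.00150041, -0.00236251, -0.00041976,
        0.00026992,  0.00137545]), 'joint_torque': array([ 5.75209546e-03, -7.66560388e+01,  1.50236763e+00, -2.52939141e+01,
       -5.22777590e-02,  1.35451686e-02,  5.54337896e-05]), 'ee_pos': array([ 0.23261469, -0.68622115,  0.2288292 ]), 'tcp_rot': array([ 3.14148572e+00,  1.41746396e-03, -1.24391621e+00]), 'wrist_force': array([ 0.90602875,  0.97249008, -0.06144601]), 'wrist_torque': array([-0.04571973, -0.01669045, -0.06691786]), 'finger_gap': 0.09308114192461163}
```

View pics/scene0.png

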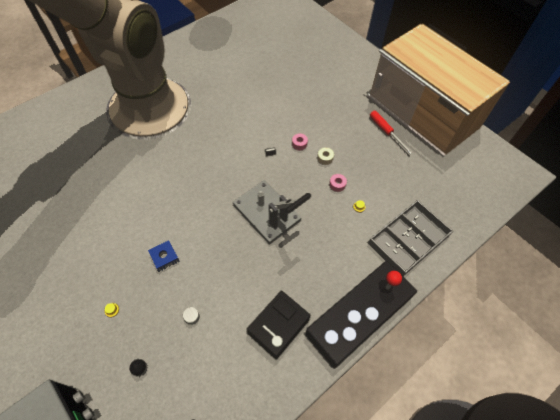

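View pics/top0.png

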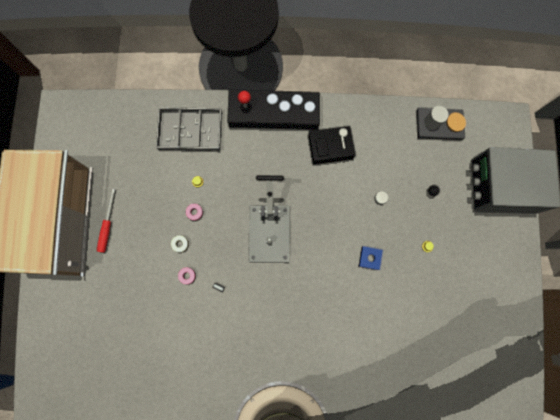

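The top view shows the heat sink at (371,258), the cream ring at (180,244) between two pink ones, the cap at (382,198), the post at (270,240) and the lever bar at (270,178). I'll measure these next.

```bash
python3 - <<'E'
from h import *
for n in('top','scene'):
    c=load(n+'0.png'); img=c['img']
    tiles=[]
    pts=[(270,220),(371,258),(180,244),(382,198)] if n=='top' else [(275,210),(164,256),(326,155),(191,315)]
    for (u,v) in pts:
        hw=50 if (u,v)==pts[0] else 25
        t=img[v-hw:v+hw,u-hw:u+hw,::-1]
        tiles.append(cv2.resize(t,(300,300),interpolation=cv2.INTER_CUBIC))
    cv2.imwrite(f'pics/z_{n}.png',np.vstack([np.hstack(tiles[:2]),np.hstack(tiles[2:])]))
    hsv=cv2.cvtColor(img,cv2.COLOR_RGB2HSV)
    def comp(mask,name,p,z,R=20):
        m=np.zeros_like(mask);u,v=p;m[v-R:v+R,u-R:u+R]=mask[v-R:v+R,u-R:u+R]
        nn,l,st,ce=cv2.connectedComponentsWithStats(m)
        i=1+np.argmax(st[1:,4]); 
        cn=max(cv2.findContours((l==i).astype(np.uint8),cv2.RETR_EXTERNAL,cv2.CHAIN_APPROX_NONE)[0],key=len)
        mo=cv2.moments(cn);cc=(mo['m10']/mo['m00'],mo['m01']/mo['m00'])
        print(n,name,st[i],cc,onz(c,*cc,z).round(4),cv2.minAreaRect(cn))
        return cn
    H,S,V=[hsv[...,i].astype(int) for i in range(3)]
    comp(((H>100)&(H<130)&(S>120)).astype(np.uint8),'sink',pts[1],.018)
    comp(((V>140)&(S<90)).astype(np.uint8),'res',pts[2],.018)
    comp(((V>140)&(S<90)).astype(np.uint8),'cap',pts[3],.018)
E
```

```text
top sink [360 247  22  22 335] (370.23994252873564, 257.7068965517241) [ 0.4647 -0.2342  0.018 ] ((370.1280212402344, 257.7960205078125), (20.035171508789062, 19.409072875976562), 10.304845809936523)
top res [ 160  224   40   40 1503] (179.5, 243.5) [0.4916 0.2879 0.018 ] ((179.5, 243.5), (39.0, 39.0), 90.0)
top cap [ 362  178   40   40 1545] (381.5, 197.5) [ 0.6332 -0.2677  0.018 ] ((381.5, 197.5), (39.0, 39.0), 90.0)
scene sink [149 241  28  27 398] (162.5132275132275, 254.05087505087505) [ 0.4628 -0.2354  0.018 ] ((162.30001831054688, 254.10000610351562), (19.230182647705078, 22.807893753051758), 63.43495178222656)
scene res [ 306  135   40   40 1478] (325.6000220312844, 154.5601454064772) [0.4926 0.2888 0.018 ] ((325.5, 154.5), (39.0, 39.0), 90.0)
scene cap [ 171  295   40   40 1523] (190.5, 314.5) [ 0.6333 -0.2665  0.018 ] ((190.5, 314.5), (39.0, 39.0), 90.0)
```

```bash
ls pics
```

```text
scene0.png
scene0.png.npz
top0.png
top0.png.npz
z_scene.png
z_top.png
```

View pics/z_top.png

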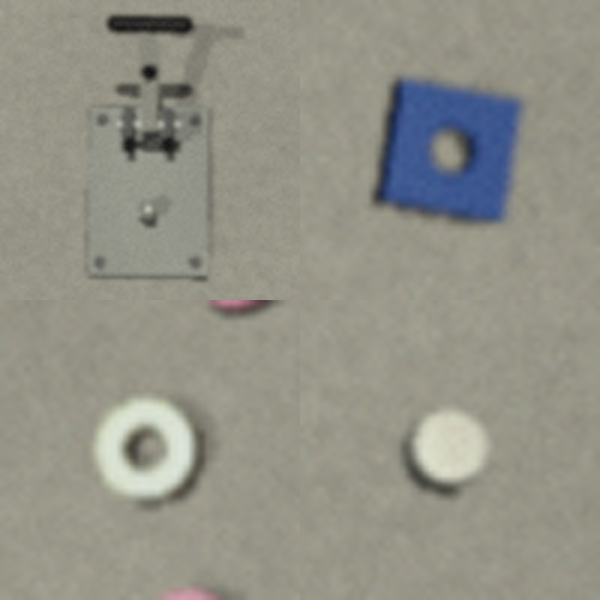

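View pics/z_scene.png

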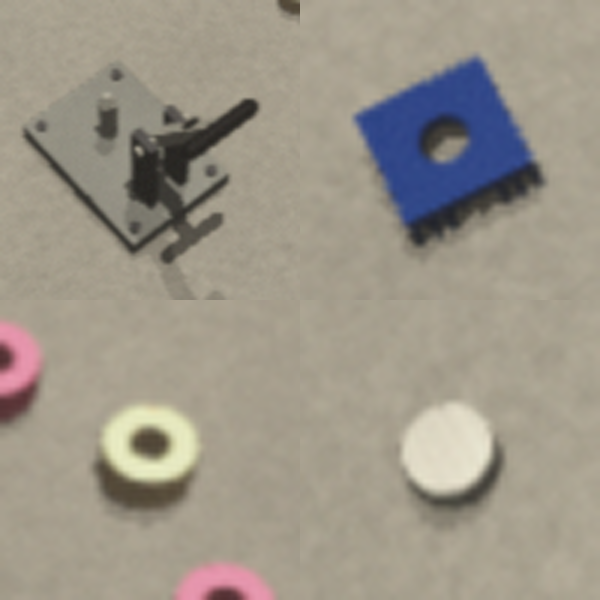

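```bash
cat > m.py <<'E'
from h import *
def up(c,p,hw,s=8):
    u,v=p;t=c['img'][v-hw:v+hw,u-hw:u+hw]; return cv2.resize(t,None,fx=s,fy=s,interpolation=cv2.INTER_CUBIC)
def topx(q,p,hw,s=8): return np.array([(q[0]+.5)/s-.5+p[0]-hw,(q[1]+.5)/s-.5+p[1]-hw])
E
python3 - <<'E'
from m import *
for n,pts in (('top',[(270,235),(371,258),(180,244),(382,198)]),('scene',[(268,210),(164,256),(326,155),(191,315)])):
    c=load(n+'0.png')
    for name,p,hw in zip(('jig','sink','res','cap'),pts,(36,20,18,18)):
        im=up(c,p,hw); hsv=cv2.cvtColor(im,cv2.COLOR_RGB2HSV)
        a=im.astype(int); 
        if name=='jig': cv2.imwrite(f'pics/j_{n}.png',im[:,:,::-1]);continue
        bg=np.median(a.reshape(-1,3),0)
        if name=='sink': m=(a[...,2]-a[...,0]>35)&(a[...,2]>85)
        elif name=='res': m=(a[...,1]>(bg[1]+215)/2)
        else: m=(a.sum(2)>(bg.sum()+ a[hw*8-20:hw*8+20,hw*8-20:hw*8+20].reshape(-1,3).mean(0).sum())/2)
        m=m.astype(np.uint8)*255
        cn=max(cv2.findContours(m,cv2.RETR_EXTERNAL,cv2.CHAIN_APPROX_NONE)[0],key=cv2.contourArea)
        # world points at z=.024
        W=np.array([onz(c,*topx(q[0],p,hw),.024)[:2] for q in cn])
        f=(W*1e5).astype(np.float32)
        if name=='sink': 
            r=cv2.minAreaRect(f); print(n,name,np.array(r[0])/1e5,np.array(r[1])/1e2,r[2])
        else:
            e=cv2.fitEllipse(f); print(n,name,np.array(e[0])/1e5,np.array(e[1])/1e2)
E
```

```text
top sink [ 0.46435199 -0.23425846] [56.77853027 56.49286621] 80.55116271972656
top res [0.49200109 0.28971891] [43.78435547 44.23493164]
top cap [ 0.63418098 -0.26684135] [31.93644531 32.73908447]
scene sink [ 0.46477523 -0.23531703] [56.23938965 56.48909668] 80.69305419921875
scene res [0.49189512 0.28883943] [44.50174316 45.21015625]
scene cap [ 0.63366293 -0.26681215] [32.98294678 33.01554687]
```

View pics/j_top.png

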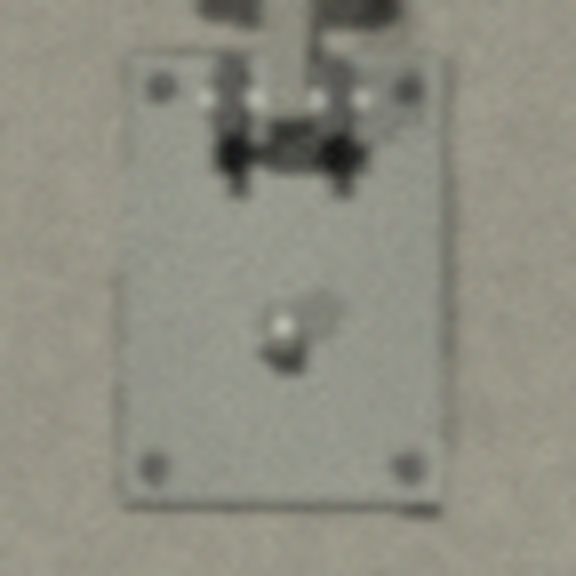

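View pics/j_scene.png

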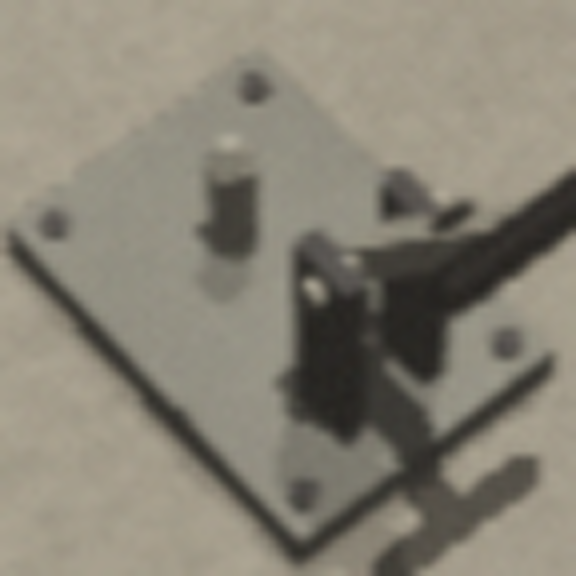

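Both crops show the tip: tile (284,325) in top and (229,142) in scene. The four base bolts are clear in both.

```bash
python3 - <<'E'
from m import *
c=load('top0.png');d=load('scene0.png')
pt=topx((284,325),(270,235),36); ps=topx((229,142),(268,210),36)
print(onz(c,*pt,.08),onz(d,*ps,.08))
for q in [(160,87),(408,88),(408,467),(153,467)]: print('t',onz(c,*topx(q,(270,235),36),.022)[:2])
for q in [(508,343),(303,494),(53,224),(255,88)]: print('s',onz(d,*topx(q,(268,210),36),.022)[:2])
# base corners z=.02 visible
for q in [(124,505),(443,505),(125,50),(450,50)]: print('tc',onz(c,*topx(q,(270,235),36),.02)[:2])
for q in [(10,232),(298,548),(553,358),(258,50)]: print('sc',onz(d,*topx(q,(268,210),36),.02)[:2])
for cc,q in((c,(270,178)),): print('bar',onz(cc,*q,.19))
from scipy.spatial.transform import Rotation as R
s=get_state();print(R.from_euler('xyz',s['tcp_rot']).as_matrix().round(3))
E
```

```text
[0.50336417 0.04349057 0.08      ] [0.50328253 0.04344546 0.08      ]
t [0.59004698 0.08807128]
t [0.59175126 0.00300183]
t [0.461919   0.00055352]
t [0.45994018 0.08669705]
s [0.59209382 0.08744505]
s [0.59234412 0.00098413]
s [ 4.61937004e-01 -2.82340577e-04]
s [0.46222245 0.08548769]
tc [0.44699483 0.09620371]
tc [ 0.44945643 -0.01159828]
tc [0.60298573 0.10056686]
tc [ 0.60569758 -0.01128353]
sc [ 0.45434059 -0.01259927]
sc [ 0.60533944 -0.01160891]
sc [0.60486805 0.09596978]
sc [0.44966001 0.09681103]
bar [0.63987013 0.04457599 0.19      ]
[[ 0.321 -0.947 -0.001]
 [-0.947 -0.321  0.001]
 [-0.001  0.    -1.   ]]
```

```bash
python3 -m crank '[{"xyz":[0.02,0.04,0],"yaw":-6,"hand":1},{"xyz":[0.042,0.08,0],"yaw":-12,"hand":1},{"xyz":[0.064,0.12,0],"yaw":-18,"hand":1},{"xyz":[0.085,0.16,0],"yaw":-24,"hand":1},{"xyz":[0.107,0.205,0],"yaw":-28.1,"hand":1},{"xyz":[0.128,0.25,0],"yaw":-28.1,"hand":1},{"xyz":[0.15,0.29,0],"yaw":-28.1,"hand":1},{"xyz":[0.17,0.33,0],"yaw":-28.1,"hand":1}]' 25
```

```text
time_s: 0.9
ee_pos: [0.4033, -0.3542, 0.2288]
tcp_rot: [3.141, 0.002, -1.734]
wrist_force: [0.5, -1.5, 0.3]
finger_gap: 0.0931
```

```bash
python3 -m crank '[{"xyz":[0.02,0.04,-0.02],"yaw":0,"hand":1},{"xyz":[0.04,0.08,-0.05],"yaw":0,"hand":1},{"xyz":[0.0613,0.1194,-0.08],"yaw":0,"hand":1},{"xyz":[0.0613,0.1194,-0.11],"yaw":0,"hand":1},{"xyz":[0.0613,0.1194,-0.14],"yaw":0,"hand":1},{"xyz":[0.0613,0.1194,-0.15],"yaw":0,"hand":1},{"xyz":[0.0613,0.1194,-0.15],"yaw":0,"hand":1},{"xyz":[0.0613,0.1194,-0.15],"yaw":0,"hand":1}]'
python3 - <<'E'
from m import *
for n,p in(('top',(371,258)),('scene',(164,256))):
    c=snap(n,n+'1.png'); cv2.imwrite('pics/s1'+n+'.png',up(c,p,36)[:,:,::-1])
E
```

```text
time_s: 1.7
ee_pos: [0.4647, -0.2355, 0.0795]
tcp_rot: [-3.141, 0.001, -1.735]
wrist_force: [1.0, -0.2, 0.2]
finger_gap: 0.0928
```

View pics/s1scene.png

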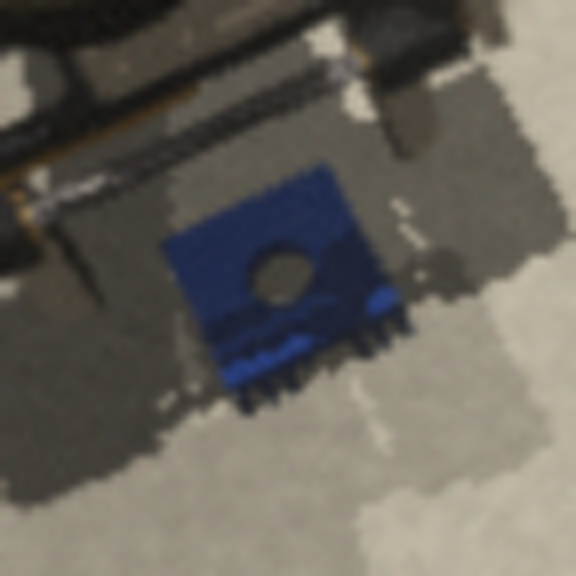

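The jaws straddle the two flat sides, and the fin ends at tile (320,360) face the camera. I'll go down and grip.

```bash
python3 -m crank '[{"xyz":[0,0.0003,-0.03],"yaw":0,"hand":1},{"xyz":[0,0.0003,-0.055],"yaw":0,"hand":1},{"xyz":[0,0.0003,-0.0655],"yaw":0,"hand":1},{"xyz":[0,0.0003,-0.0655],"yaw":0,"hand":0.8},{"xyz":[0,0.0003,-0.0655],"yaw":0,"hand":0.4},{"xyz":[0,0.0003,-0.0655],"yaw":0,"hand":0.4},{"xyz":[0,0.0003,-0.0655],"yaw":0,"hand":0.4},{"xyz":[0,0.0003,-0.0655],"yaw":0,"hand":0.4}]' 30
```

```text
time_s: 2.6
ee_pos: [0.4654, -0.2354, 0.0153]
tcp_rot: [-3.139, 0.001, -1.735]
wrist_force: [-0.7, -0.1, -0.0]
finger_gap: 0.0573
```

```bash
python3 -m crank '[{"xyz":[0,0,0],"yaw":0,"hand":0.3},{"xyz":[0,0,0],"yaw":0,"hand":0.3},{"xyz":[0,0,0.01],"yaw":0,"hand":0.3},{"xyz":[0,0,0.03],"yaw":0,"hand":0.3},{"xyz":[0,0,0.06],"yaw":0,"hand":0.3},{"xyz":[0,0,0.09],"yaw":0,"hand":0.3},{"xyz":[0,0,0.11],"yaw":3,"hand":0.3},{"xyz":[0,0,0.115],"yaw":6,"hand":0.3}]'
```

```text
time_s: 3.4
ee_pos: [0.4661, -0.2358, 0.1332]
tcp_rot: [-3.135, -0.001, -1.628]
wrist_force: [-0.3, 0.3, -0.6]
finger_gap: 0.056
```

```bash
python3 -m crank '[{"xyz":[0.005,0.035,0],"yaw":3.5,"hand":0.3},{"xyz":[0.011,0.08,0],"yaw":3.5,"hand":0.3},{"xyz":[0.017,0.125,0],"yaw":3.5,"hand":0.3},{"xyz":[0.023,0.17,0],"yaw":3.5,"hand":0.3},{"xyz":[0.029,0.215,0],"yaw":3.5,"hand":0.3},{"xyz":[0.034,0.255,0],"yaw":3.5,"hand":0.3},{"xyz":[0.0375,0.2793,0],"yaw":3.5,"hand":0.3},{"xyz":[0.0375,0.2793,0],"yaw":3.5,"hand":0.3}]'
python3 - <<'E'
from m import *
for n,p in(('top',(270,235)),('scene',(268,205))):
    c=snap(n,n+'2.png'); cv2.imwrite('pics/s2'+n+'.png',up(c,p,36)[:,:,::-1])
s=get_state();print(s['ee_pos'],s['tcp_rot'],s['wrist_force'])
E
```

```text
time_s: 4.2
ee_pos: [0.504, 0.0477, 0.1337]
tcp_rot: [-3.135, 0.001, -1.561]
wrist_force: [0.1, -1.0, -0.7]
finger_gap: 0.0559
[0.50337012 0.04361823 0.13358237] [-3.13539671e+00 -8.28125139e-04 -1.56582504e+00] [-0.64146975  0.47779517 -0.96318424]
```

View pics/s2scene.png

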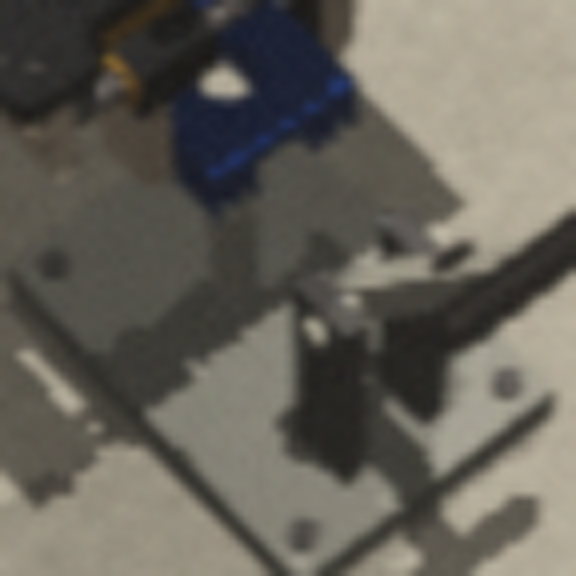

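The sink is held level over the post. Lowering it now.

```bash
python3 -m crank '[{"xyz":[0,0,-0.015],"yaw":0,"hand":0.3},{"xyz":[0,0,-0.03],"yaw":0,"hand":0.3},{"xyz":[0,0,-0.045],"yaw":0,"hand":0.3},{"xyz":[0,0,-0.06],"yaw":0,"hand":0.3},{"xyz":[0,0,-0.075],"yaw":0,"hand":0.3},{"xyz":[0,0,-0.088],"yaw":0,"hand":0.3},{"xyz":[0,0,-0.097],"yaw":0,"hand":0.3},{"xyz":[0,0,-0.098],"yaw":0,"hand":0.3}]'
```

```text
time_s: 5.1
ee_pos: [0.5032, 0.0422, 0.0352]
tcp_rot: [-3.136, -0.001, -1.568]
wrist_force: [-0.4, -0.9, -0.5]
finger_gap: 0.056
```

```bash
python3 -m crank '[{"xyz":[0,0,0],"yaw":0,"hand":1},{"xyz":[0,0,0],"yaw":0,"hand":1},{"xyz":[0,0,0],"yaw":0,"hand":1},{"xyz":[0,0,0.02],"yaw":0,"hand":1},{"xyz":[0,0,0.05],"yaw":0,"hand":1},{"xyz":[0,0,0.085],"yaw":0,"hand":1},{"xyz":[-0.002,0.03,0.11],"yaw":0,"hand":1},{"xyz":[-0.004,0.07,0.115],"yaw":0,"hand":1}]'
```

```text
time_s: 5.9
ee_pos: [0.5005, 0.1113, 0.1534]
tcp_rot: [-3.131, -0.001, -1.572]
wrist_force: [1.1, 0.3, -0.1]
finger_gap: 0.0933
```

```bash
python3 -m crank '[{"xyz":[-0.002,0.04,0],"yaw":0,"hand":1},{"xyz":[-0.004,0.08,0],"yaw":0,"hand":1},{"xyz":[-0.006,0.12,-0.01],"yaw":0,"hand":1},{"xyz":[-0.0085,0.155,-0.03],"yaw":0,"hand":1},{"xyz":[-0.0085,0.178,-0.055],"yaw":0,"hand":1},{"xyz":[-0.0085,0.178,-0.07],"yaw":0,"hand":1},{"xyz":[-0.0085,0.178,-0.0734],"yaw":0,"hand":1},{"xyz":[-0.0085,0.178,-0.0734],"yaw":0,"hand":1}]'
python3 - <<'E'
from m import *
ims=[]
for n,p in(('top',(270,240)),('scene',(268,205)),('scene',(326,155))):
    c=snap(n,n+'3.png'); ims.append(cv2.resize(up(c,p,36)[:,:,::-1],(400,400)))
cv2.imwrite('pics/s3.png',np.vstack([np.hstack(ims[:2])]));cv2.imwrite('pics/s3r.png',ims[2])
s=get_state();print(s['ee_pos'],s['tcp_rot'],s['wrist_force'])
E
```

```text
time_s: 6.7
ee_pos: [0.4918, 0.2886, 0.08]
tcp_rot: [-3.132, -0.001, -1.573]
wrist_force: [0.7, 0.3, 0.1]
finger_gap: 0.093
[0.49263986 0.28875703 0.08108788] [-3.13027564e+00  1.03015022e-04 -1.57351488e+00] [-0.24487291  0.18995236 -0.17040613]
```

View pics/s3.png

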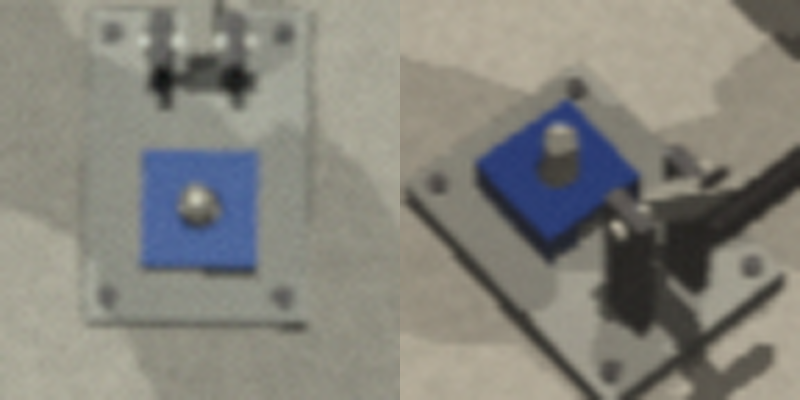

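View pics/s3r.png

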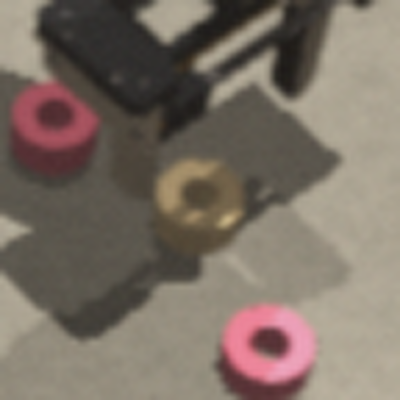

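The sink sits flat on the base with the post through it. The jaws straddle the cream ring at tile (200,195), clear of both pink ones.

```bash
python3 -m crank '[{"xyz":[-0.0003,0.0003,-0.03],"yaw":0,"hand":1},{"xyz":[-0.0003,0.0003,-0.055],"yaw":0,"hand":1},{"xyz":[-0.0003,0.0003,-0.0662],"yaw":0,"hand":1},{"xyz":[-0.0003,0.0003,-0.0662],"yaw":0,"hand":0.7},{"xyz":[-0.0003,0.0003,-0.0662],"yaw":0,"hand":0.2},{"xyz":[-0.0003,0.0003,-0.0662],"yaw":0,"hand":0.2},{"xyz":[-0.0003,0.0003,-0.0662],"yaw":0,"hand":0.2},{"xyz":[-0.0003,0.0003,-0.0662],"yaw":0,"hand":0.2}]' 30
python3 -m crank '[{"xyz":[0,0,0],"yaw":0,"hand":0.2},{"xyz":[0,0,0],"yaw":0,"hand":0.2},{"xyz":[0,0,0],"yaw":0,"hand":0.2},{"xyz":[0,0,0.02],"yaw":0,"hand":0.2},{"xyz":[0,0,0.05],"yaw":0,"hand":0.2},{"xyz":[0,0,0.09],"yaw":0,"hand":0.2},{"xyz":[0,0,0.125],"yaw":0,"hand":0.2},{"xyz":[0,0,0.135],"yaw":0,"hand":0.2}]'
```

```text
time_s: 7.65
ee_pos: [0.4926, 0.2893, 0.0156]
tcp_rot: [-3.129, 0.001, -1.573]
wrist_force: [0.6, 0.3, -0.0]
finger_gap: 0.0576
time_s: 8.45
ee_pos: [0.4938, 0.2899, 0.1539]
tcp_rot: [-3.126, 0.003, -1.574]
wrist_force: [-0.5, -0.2, -1.1]
finger_gap: 0.0457
```

```bash
python3 -m crank '[{"xyz":[0.001,-0.035,0],"yaw":0,"hand":0.2},{"xyz":[0.003,-0.08,0],"yaw":0,"hand":0.2},{"xyz":[0.005,-0.125,0],"yaw":0,"hand":0.2},{"xyz":[0.007,-0.17,0],"yaw":0,"hand":0.2},{"xyz":[0.009,-0.21,0],"yaw":0,"hand":0.2},{"xyz":[0.01,-0.2464,0],"yaw":0,"hand":0.2},{"xyz":[0.01,-0.2464,0],"yaw":0,"hand":0.2},{"xyz":[0.01,-0.2464,-0.01],"yaw":0,"hand":0.2}]'
python3 - <<'E'
from m import *
ims=[]
for n,p in(('top',(270,240)),('scene',(268,195))):
    c=snap(n,n+'4.png'); ims.append(cv2.resize(up(c,p,36)[:,:,::-1],(400,400)))
cv2.imwrite('pics/s4.png',np.vstack([np.hstack(ims[:2])]))
s=get_state();print(s['ee_pos'],s['tcp_rot'],s['wrist_force'])
E
```

```text
time_s: 9.25
ee_pos: [0.5042, 0.0429, 0.1439]
tcp_rot: [-3.125, 0.004, -1.576]
wrist_force: [-0.4, 1.7, -0.4]
finger_gap: 0.0457
[0.5031068  0.04461647 0.14231464] [-3.12777733  0.00357747 -1.57227893] [ 0.06868474 -0.44067949 -0.4912589 ]
```

View pics/s4.png

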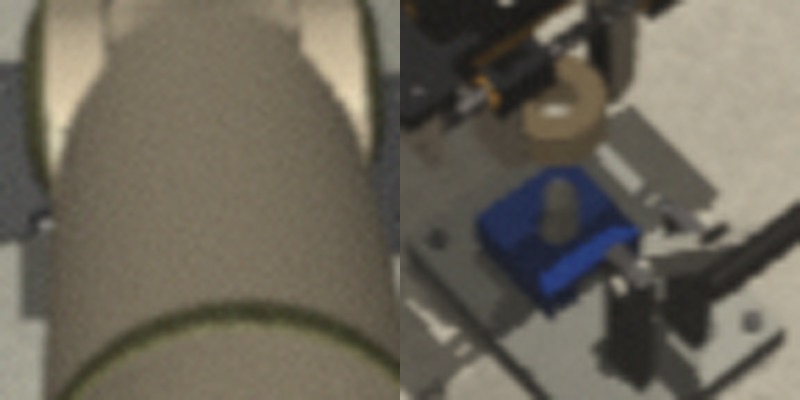

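The ring is held above the post. Lowering it now.

```bash
python3 -m crank '[{"xyz":[0.0005,-0.0008,-0.012],"yaw":0,"hand":0.2},{"xyz":[0.0005,-0.0008,-0.025],"yaw":0,"hand":0.2},{"xyz":[0.0005,-0.0008,-0.038],"yaw":0,"hand":0.2},{"xyz":[0.0005,-0.0008,-0.05],"yaw":0,"hand":0.2},{"xyz":[0.0005,-0.0008,-0.062],"yaw":0,"hand":0.2},{"xyz":[0.0005,-0.0008,-0.074],"yaw":0,"hand":0.2},{"xyz":[0.0005,-0.0008,-0.0815],"yaw":0,"hand":0.2},{"xyz":[0.0005,-0.0008,-0.0825],"yaw":0,"hand":0.2}]'
```

```text
time_s: 10.15
ee_pos: [0.5035, 0.0441, 0.0589]
tcp_rot: [-3.128, 0.004, -1.572]
wrist_force: [0.4, 1.8, 5.1]
finger_gap: 0.0455
```

```bash
python3 -m crank '[{"xyz":[0,0,0.0005],"yaw":0,"hand":1},{"xyz":[0,0,0.0005],"yaw":0,"hand":1},{"xyz":[0,0,0.0005],"yaw":0,"hand":1},{"xyz":[0,0,0.0005],"yaw":0,"hand":1},{"xyz":[0,0,0.02],"yaw":0,"hand":1},{"xyz":[0,0,0.05],"yaw":0,"hand":1},{"xyz":[0,-0.01,0.08],"yaw":0,"hand":1},{"xyz":[0,-0.04,0.095],"yaw":0,"hand":1}]'
python3 -m crank '[{"xyz":[0,-0.04,0],"yaw":0,"hand":1},{"xyz":[0,-0.08,0],"yaw":0,"hand":1},{"xyz":[0.015,-0.12,0],"yaw":0,"hand":1},{"xyz":[0.04,-0.155,0],"yaw":0,"hand":1},{"xyz":[0.065,-0.19,0],"yaw":0,"hand":1},{"xyz":[0.09,-0.225,0],"yaw":0,"hand":1},{"xyz":[0.115,-0.255,0],"yaw":0,"hand":1},{"xyz":[0.13,-0.27,0],"yaw":0,"hand":1}]'
```

```text
time_s: 10.95
ee_pos: [0.5045, 0.0061, 0.1562]
tcp_rot: [-3.126, 0.005, -1.568]
wrist_force: [0.7, 0.0, 0.3]
finger_gap: 0.0928
time_s: 11.75
ee_pos: [0.6355, -0.2676, 0.1563]
tcp_rot: [-3.125, 0.003, -1.57]
wrist_force: [0.1, -0.4, -0.4]
finger_gap: 0.093
```

```bash
python3 -m crank '[{"xyz":[-0.0017,0.0008,-0.03],"yaw":0,"hand":1},{"xyz":[-0.0017,0.0008,-0.06],"yaw":0,"hand":1},{"xyz":[-0.0017,0.0008,-0.075],"yaw":0,"hand":1},{"xyz":[-0.0017,0.0008,-0.075],"yaw":0,"hand":1},{"xyz":[-0.0017,0.0008,-0.075],"yaw":0,"hand":1},{"xyz":[-0.0017,0.0008,-0.075],"yaw":0,"hand":1},{"xyz":[-0.0017,0.0008,-0.075],"yaw":0,"hand":1},{"xyz":[-0.0017,0.0008,-0.075],"yaw":0,"hand":1}]'
python3 - <<'E'
from m import *
ims=[]
for n,p in(('top',(270,240)),('scene',(268,205)),('scene',(191,315)),('top',(382,205))):
    c=snap(n,n+'5.png'); ims.append(cv2.resize(up(c,p,36)[:,:,::-1],(300,300)))
cv2.imwrite('pics/s5.png',np.vstack([np.hstack(ims[:2]),np.hstack(ims[2:])]))
s=get_state();print(s['ee_pos'],s['tcp_rot'],s['wrist_force'])
E
```

```text
time_s: 12.55
ee_pos: [0.6343, -0.2669, 0.0823]
tcp_rot: [-3.123, 0.003, -1.57]
wrist_force: [-0.7, -0.6, 0.4]
finger_gap: 0.0929
[ 0.63390033 -0.26681871  0.08157405] [-3.12428113  0.003264   -1.57040504] [ 0.25044383  0.42854086 -0.67354407]
```

View pics/s5.png

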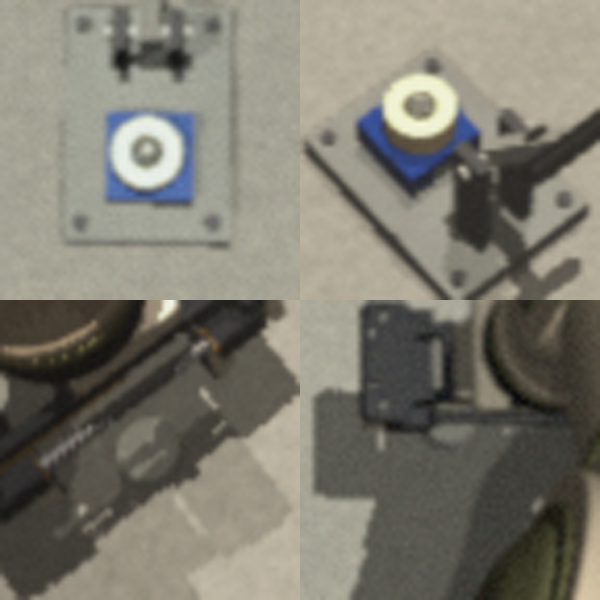

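The ring sits flat on the sink with the post in its bore, and the cap is centred between the fingers.

```bash
python3 -m crank '[{"xyz":[0,0,-0.03],"yaw":0,"hand":1},{"xyz":[0,0,-0.055],"yaw":0,"hand":1},{"xyz":[0,0,-0.0665],"yaw":0,"hand":1},{"xyz":[0,0,-0.0665],"yaw":0,"hand":0.6},{"xyz":[0,0,-0.0665],"yaw":0,"hand":0.1},{"xyz":[0,0,-0.0665],"yaw":0,"hand":0.1},{"xyz":[0,0,-0.0665],"yaw":0,"hand":0.1},{"xyz":[0,0,-0.0665],"yaw":0,"hand":0.1}]' 30
python3 -m crank '[{"xyz":[0,0,0],"yaw":0,"hand":0.1},{"xyz":[0,0,0],"yaw":0,"hand":0.1},{"xyz":[0,0,0],"yaw":0,"hand":0.1},{"xyz":[0,0,0],"yaw":0,"hand":0.1},{"xyz":[0,0,0.02],"yaw":0,"hand":0.1},{"xyz":[0,0,0.05],"yaw":0,"hand":0.1},{"xyz":[0,0,0.09],"yaw":0,"hand":0.1},{"xyz":[0,0,0.13],"yaw":0,"hand":0.1}]'
```

```text
time_s: 13.55
ee_pos: [0.6343, -0.267, 0.0159]
tcp_rot: [-3.123, 0.003, -1.57]
wrist_force: [-0.7, -1.0, -0.3]
finger_gap: 0.0576
time_s: 14.35
ee_pos: [0.6336, -0.2667, 0.1465]
tcp_rot: [-3.125, 0.003, -1.57]
wrist_force: [0.5, 0.2, -2.0]
finger_gap: 0.0352
```

```bash
python3 -m crank '[{"xyz":[-0.03,0.02,0.003],"yaw":0,"hand":0.1},{"xyz":[-0.065,0.045,0.005],"yaw":0,"hand":0.1},{"xyz":[-0.1,0.075,0.005],"yaw":0,"hand":0.1},{"xyz":[-0.125,0.11,0.005],"yaw":0,"hand":0.1},{"xyz":[-0.1298,0.15,0.005],"yaw":0,"hand":0.1},{"xyz":[-0.1298,0.195,0.005],"yaw":0,"hand":0.1},{"xyz":[-0.1298,0.23,0.005],"yaw":0,"hand":0.1},{"xyz":[-0.1298,0.26,0.005],"yaw":0,"hand":0.1}]'
```

```text
time_s: 15.15
ee_pos: [0.5034, -0.0046, 0.1514]
tcp_rot: [-3.125, 0.004, -1.569]
wrist_force: [0.6, 0.2, -1.5]
finger_gap: 0.0351
```

```bash
python3 -m crank '[{"xyz":[0.0004,0.025,0],"yaw":0,"hand":0.1},{"xyz":[0.0004,0.04,0],"yaw":0,"hand":0.1},{"xyz":[0.0004,0.0481,0],"yaw":0,"hand":0.1},{"xyz":[0.0004,0.0481,-0.01],"yaw":0,"hand":0.1},{"xyz":[0.0004,0.0481,-0.02],"yaw":0,"hand":0.1},{"xyz":[0.0004,0.0481,-0.03],"yaw":0,"hand":0.1},{"xyz":[0.0004,0.0481,-0.04],"yaw":0,"hand":0.1},{"xyz":[0.0004,0.0481,-0.04],"yaw":0,"hand":0.1}]'
python3 - <<'E'
from m import *
for n,p in(('scene',(268,195)),):
    c=snap(n,n+'6.png'); cv2.imwrite('pics/s6.png',up(c,p,36)[:,:,::-1])
s=get_state();print(s['ee_pos'],s['tcp_rot'],s['wrist_force'])
E
```

```text
time_s: 15.95
ee_pos: [0.503, 0.0427, 0.1098]
tcp_rot: [-3.128, 0.003, -1.57]
wrist_force: [-0.5, -0.0, -1.2]
finger_gap: 0.0354
[0.50332073 0.04283283 0.11046884] [-3.12706764  0.00335067 -1.57014716] [ 0.26553844 -0.55700394 -1.21568719]
```

View pics/s6.png

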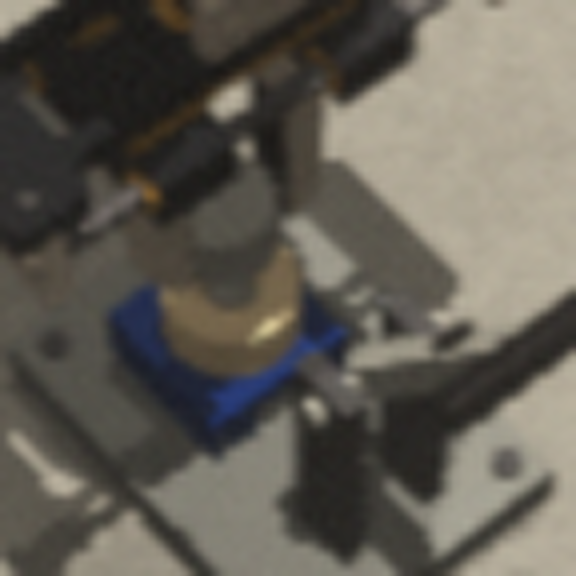

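The cap, at tile (235,225), is centred over the post and ring.

```bash
python3 -m crank '[{"xyz":[0.0003,0.0006,-0.006],"yaw":0,"hand":0.1},{"xyz":[0.0003,0.0006,-0.012],"yaw":0,"hand":0.1},{"xyz":[0.0003,0.0006,-0.018],"yaw":0,"hand":0.1},{"xyz":[0.0003,0.0006,-0.023],"yaw":0,"hand":0.1},{"xyz":[0.0003,0.0006,-0.0265],"yaw":0,"hand":0.1},{"xyz":[0.0003,0.0006,-0.0272],"yaw":0,"hand":0.1},{"xyz":[0.0003,0.0006,-0.0272],"yaw":0,"hand":0.1},{"xyz":[0.0003,0.0006,-0.0272],"yaw":0,"hand":0.1}]'
```

```text
time_s: 16.8
ee_pos: [0.5036, 0.0434, 0.0837]
tcp_rot: [-3.127, 0.004, -1.57]
wrist_force: [-1.6, -0.2, 7.0]
finger_gap: 0.035
```

```bash
python3 -m crank '[{"xyz":[0,0,0],"yaw":0,"hand":1},{"xyz":[0,0,0],"yaw":0,"hand":1},{"xyz":[0,0,0],"yaw":0,"hand":1},{"xyz":[0,0,0],"yaw":0,"hand":1},{"xyz":[0,0,0.025],"yaw":0,"hand":1},{"xyz":[0,0,0.06],"yaw":0,"hand":1},{"xyz":[0,0,0.105],"yaw":0,"hand":1},{"xyz":[0,0,0.15],"yaw":0,"hand":0.5}]'
python3 - <<'E'
from m import *
c=load('top0.png');d=load('scene0.png')
cv2.imwrite('pics/b.png',np.hstack([cv2.resize(up(c,(270,185),24),(400,400)),cv2.resize(up(d,(295,203),24),(400,400))])[:,:,::-1])
e=snap('scene','scene7.png'); cv2.imwrite('pics/s7.png',up(e,(268,195),36)[:,:,::-1])
E
```

```text
time_s: 17.6
ee_pos: [0.5031, 0.0433, 0.235]
tcp_rot: [-3.128, 0.003, -1.57]
wrist_force: [0.9, 1.0, -1.5]
finger_gap: 0.0861
```

View pics/b.png

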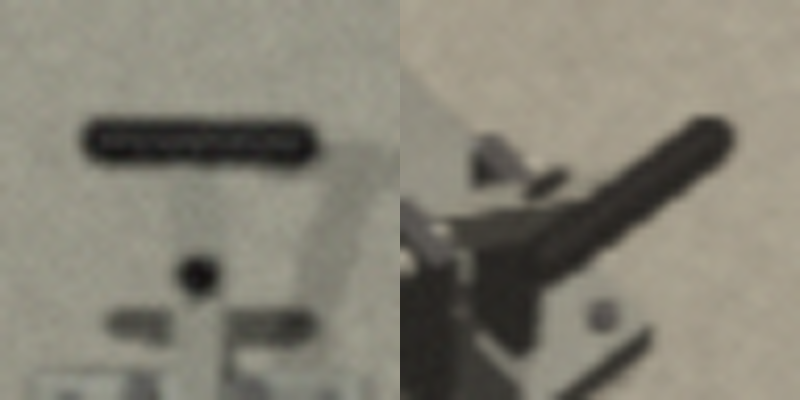

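View pics/s7.png

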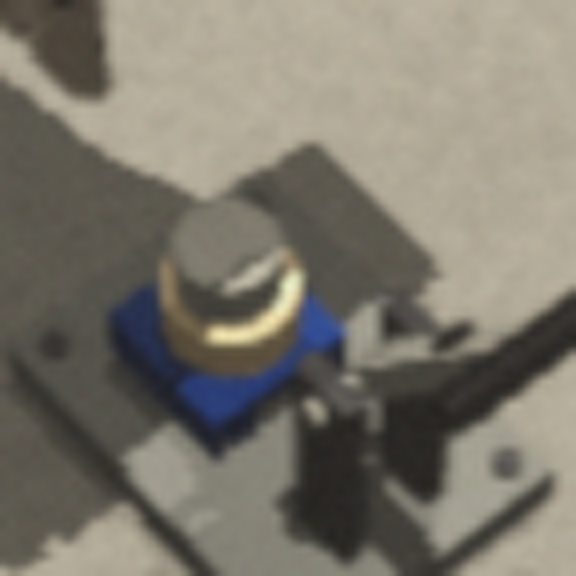

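The cap is seated on the ring. The bar's centre is at tile (201,142) in the top crop, and I'll get its angle from the hinge circle.

```bash
python3 - <<'E'
from m import *
c=load('top0.png');d=load('scene0.png')
p=topx((201,142),(270,185),24,400/48)
for z in np.arange(.16,.225,.005):
    X=onz(c,*p,z); print(z.round(3),X.round(4),(np.hypot(X[0]-.5733,z-.104)-.115).round(4),np.degrees(np.arctan2(z-.104,-(X[0]-.5733))).round(1))
for q in [(312,140),(135,270)]:
    pp=topx(q,(295,203),24,400/48); print([onz(d,*pp,z).round(3) for z in(.18,.19,.2)])
E
```

```text
0.16 [0.648  0.0455 0.16  ] -0.0217 143.1
0.165 [0.6468 0.0455 0.165 ] -0.0195 140.3
0.17 [0.6456 0.0454 0.17  ] -0.0171 137.6
0.175 [0.6444 0.0454 0.175 ] -0.0145 135.0
0.18 [0.6432 0.0454 0.18  ] -0.0117 132.6
0.185 [0.642  0.0454 0.185 ] -0.0088 130.3
0.19 [0.6408 0.0454 0.19  ] -0.0057 128.1
0.195 [0.6397 0.0453 0.195 ] -0.0024 126.1
0.2 [0.6385 0.0453 0.2   ] 0.001 124.2
0.205 [0.6373 0.0453 0.205 ] 0.0046 122.4
0.21 [0.6361 0.0453 0.21  ] 0.0082 120.6
0.215 [0.6349 0.0453 0.215 ] 0.0119 119.0
0.22 [0.6337 0.0453 0.22  ] 0.0158 117.5
[array([0.631, 0.083, 0.18 ]), array([0.635, 0.078, 0.19 ]), array([0.639, 0.074, 0.2  ])]
[array([0.632, 0.02 , 0.18 ]), array([0.636, 0.016, 0.19 ]), array([0.64 , 0.012, 0.2  ])]
```

```bash
python3 -m crank '[{"xyz":[0,0,0.03],"yaw":0,"hand":0},{"xyz":[0.02,0.002,0.035],"yaw":0,"hand":0},{"xyz":[0.055,0.002,0.035],"yaw":0,"hand":0},{"xyz":[0.09,0.002,0.035],"yaw":0,"hand":0},{"xyz":[0.125,0.002,0.035],"yaw":0,"hand":0},{"xyz":[0.16,0.002,0.035],"yaw":0,"hand":0},{"xyz":[0.187,0.002,0.035],"yaw":0,"hand":0},{"xyz":[0.187,0.002,0.035],"yaw":0,"hand":0}]' 30
python3 -m crank '[{"xyz":[0,0,0],"yaw":0,"hand":0},{"xyz":[0,0,-0.03],"yaw":0,"hand":0},{"xyz":[0,0,-0.055],"yaw":0,"hand":0},{"xyz":[0,0,-0.07],"yaw":0,"hand":0},{"xyz":[0,0,-0.07],"yaw":0,"hand":0},{"xyz":[0,0,-0.07],"yaw":0,"hand":0},{"xyz":[0,0,-0.07],"yaw":0,"hand":0},{"xyz":[0,0,-0.07],"yaw":0,"hand":0}]'
python3 - <<'E'
from m import *
e=snap('scene','scene8.png'); cv2.imwrite('pics/s8.png',up(e,(295,195),36)[:,:,::-1])
s=get_state();print(s['ee_pos'],s['wrist_force'])
E
```

```text
time_s: 18.45
ee_pos: [0.6955, 0.0453, 0.2753]
tcp_rot: [-3.119, 0.005, -1.571]
wrist_force: [-0.5, 0.0, 0.2]
finger_gap: 0.0194
time_s: 19.25
ee_pos: [0.6961, 0.0453, 0.2066]
tcp_rot: [-3.117, 0.005, -1.571]
wrist_force: [1.0, -0.1, -0.5]
finger_gap: 0.0004
[0.6959921  0.04536506 0.20642783] [ 0.21978681 -0.99692773 -0.45455454]
```

View pics/s8.png

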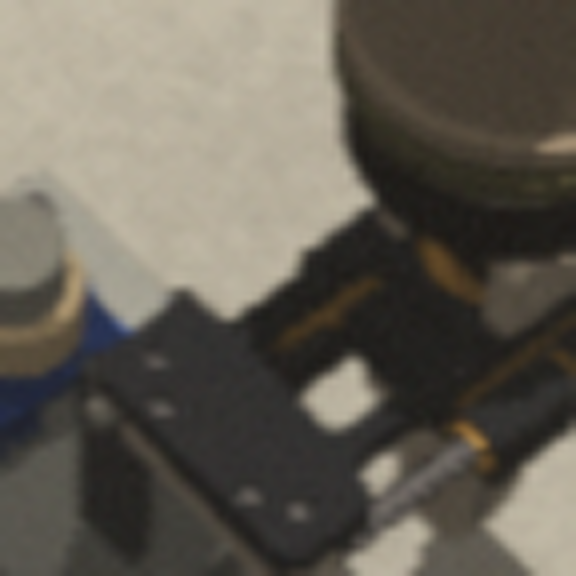

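The fingers are shut on the far side of the lever, though the gripper body hides the bar itself. I'll push toward the post along the arc.

```bash
python3 -m crank '[{"xyz":[-0.02,0,-0.006],"yaw":0,"hand":0},{"xyz":[-0.036,0,-0.006],"yaw":0,"hand":0},{"xyz":[-0.048,0,-0.004],"yaw":0,"hand":0},{"xyz":[-0.06,0,0],"yaw":0,"hand":0},{"xyz":[-0.072,0,0.004],"yaw":0,"hand":0},{"xyz":[-0.084,0,0.008],"yaw":0,"hand":0},{"xyz":[-0.096,0,0.012],"yaw":0,"hand":0},{"xyz":[-0.108,0,0.016],"yaw":0,"hand":0}]'
python3 - <<'E'
from m import *
e=snap('scene','scene9.png'); cv2.imwrite('pics/s9.png',up(e,(290,185),36)[:,:,::-1])
s=get_state();print(s['ee_pos'],s['wrist_force'])
E
```

```text
time_s: 20.1
ee_pos: [0.5865, 0.0453, 0.2225]
tcp_rot: [-3.118, 0.005, -1.571]
wrist_force: [2.1, -0.8, -1.9]
finger_gap: 0.0003
[0.58484331 0.04525552 0.22303639] [-2.57590665 -0.37654815 -0.60652585]
```

View pics/s9.png

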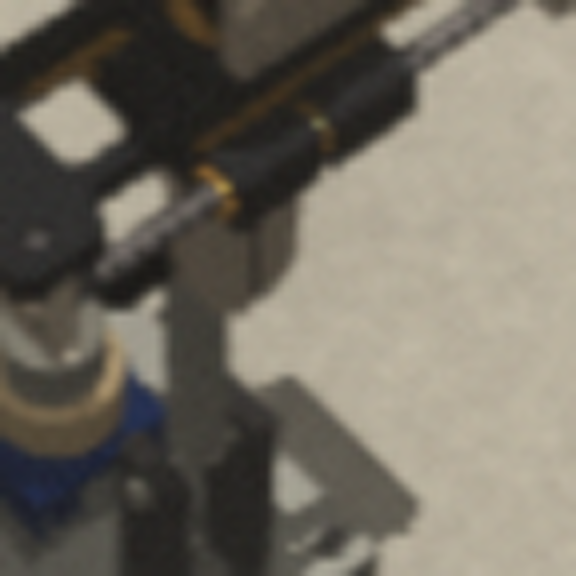

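The lever is upright: the grey arm at tile (195,330) stands vertical with the fingers behind it. Continuing over the top.

```bash
python3 -m crank '[{"xyz":[-0.009,0,0.002],"yaw":0,"hand":0},{"xyz":[-0.018,0,0.003],"yaw":0,"hand":0},{"xyz":[-0.029,0,0.002],"yaw":0,"hand":0},{"xyz":[-0.041,0,0],"yaw":0,"hand":0},{"xyz":[-0.053,0,-0.003],"yaw":0,"hand":0},{"xyz":[-0.065,0,-0.007],"yaw":0,"hand":0},{"xyz":[-0.076,0,-0.013],"yaw":0,"hand":0},{"xyz":[-0.087,0,-0.02],"yaw":0,"hand":0}]'
python3 - <<'E'
from m import *
e=snap('scene','scene10.png'); cv2.imwrite('pics/s10.png',up(e,(275,185),36)[:,:,::-1])
s=get_state();print(s['ee_pos'],s['wrist_force'])
E
```

```text
time_s: 20.95
ee_pos: [0.4967, 0.0453, 0.2026]
tcp_rot: [-3.119, 0.005, -1.571]
wrist_force: [0.1, 1.2, 1.1]
finger_gap: 0.0005
[0.49427922 0.04506795 0.20138307] [-2.76700746  0.72561135 -1.155615  ]
```

View pics/s10.png

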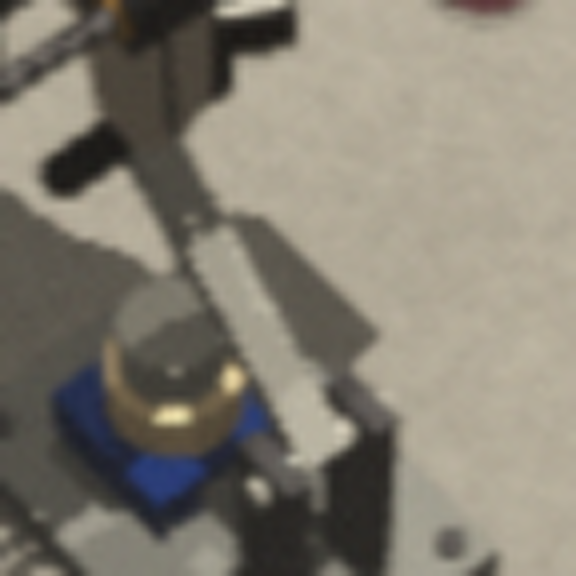

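The lever is following, with the bar at tile (85,165) in front of the fingers. Now down.

```bash
python3 -m crank '[{"xyz":[-0.007,0,-0.007],"yaw":0,"hand":0},{"xyz":[-0.014,0,-0.0145],"yaw":0,"hand":0},{"xyz":[-0.02,0,-0.024],"yaw":0,"hand":0},{"xyz":[-0.026,0,-0.0345],"yaw":0,"hand":0},{"xyz":[-0.03,0,-0.045],"yaw":0,"hand":0},{"xyz":[-0.033,0,-0.0565],"yaw":0,"hand":0},{"xyz":[-0.034,0,-0.065],"yaw":0,"hand":0},{"xyz":[-0.034,0,-0.072],"yaw":0,"hand":0}]'
python3 - <<'E'
from m import *
e=snap('scene','scene11.png'); cv2.imwrite('pics/s11.png',up(e,(265,190),36)[:,:,::-1])
s=get_state();print(s['ee_pos'],s['wrist_force'])
E
```

```text
time_s: 21.8
ee_pos: [0.4598, 0.0451, 0.1285]
tcp_rot: [-3.123, 0.005, -1.571]
wrist_force: [-1.1, -0.2, 0.7]
finger_gap: 0.0005
[0.45983084 0.04505866 0.12787853] [-0.47399263 -0.50552355 -0.9397422 ]
```

View pics/s11.png

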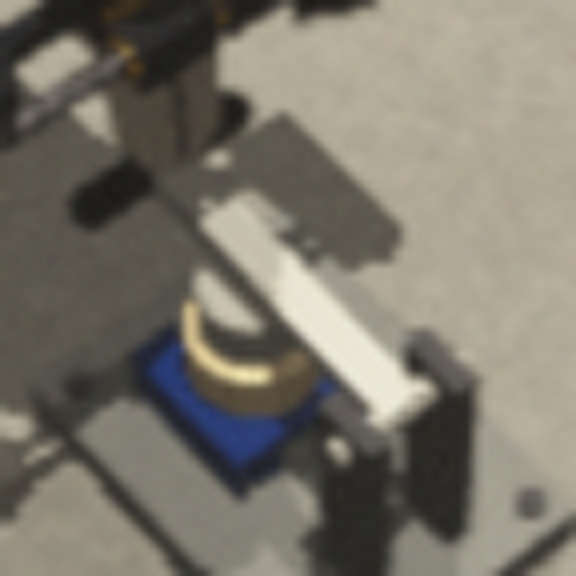

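```bash
python3 -m crank '[{"xyz":[0,0,-0.003],"yaw":0,"hand":0},{"xyz":[0,0,-0.005],"yaw":0,"hand":0},{"xyz":[0,0,-0.006],"yaw":0,"hand":0},{"xyz":[0,0,-0.0065],"yaw":0,"hand":0},{"xyz":[0,0,-0.007],"yaw":0,"hand":0},{"xyz":[0,0,-0.0075],"yaw":0,"hand":0},{"xyz":[0,0,-0.008],"yaw":0,"hand":0},{"xyz":[0,0,-0.008],"yaw":0,"hand":0}]'
```

```text
time_s: 22.65
ee_pos: [0.46, 0.0451, 0.1215]
tcp_rot: [-3.122, 0.005, -1.571]
wrist_force: [-5.7, -0.9, 27.2]
finger_gap: 0.0004
```

It's at the stop with 27 N. One short firmer press, then retreat and look.

```bash
python3 -m crank '[{"xyz":[0,0,-0.001],"yaw":0,"hand":0},{"xyz":[0,0,-0.0018],"yaw":0,"hand":0},{"xyz":[0,0,-0.0018],"yaw":0,"hand":0},{"xyz":[0,0,-0.0018],"yaw":0,"hand":0},{"xyz":[0,0,-0.0018],"yaw":0,"hand":0},{"xyz":[0,0,-0.0018],"yaw":0,"hand":0},{"xyz":[0,0,-0.0018],"yaw":0,"hand":0},{"xyz":[0,0,-0.0018],"yaw":0,"hand":0}]'
python3 -m crank '[{"xyz":[0,0,0.005],"yaw":0,"hand":0},{"xyz":[0,0,0.02],"yaw":0,"hand":0},{"xyz":[0,0,0.06],"yaw":0,"hand":0},{"xyz":[0,0,0.1],"yaw":0,"hand":0},{"xyz":[0,-0.03,0.12],"yaw":0,"hand":0},{"xyz":[0,-0.07,0.12],"yaw":0,"hand":0},{"xyz":[0,-0.11,0.12],"yaw":0,"hand":0},{"xyz":[0,-0.15,0.12],"yaw":0,"hand":0}]'
python3 -m crank '[{"xyz":[0,-0.04,0],"yaw":0,"hand":0},{"xyz":[0,-0.08,0],"yaw":0,"hand":0},{"xyz":[0,-0.12,0],"yaw":0,"hand":0},{"xyz":[0,-0.15,0],"yaw":0,"hand":0},{"xyz":[0,-0.15,0],"yaw":0,"hand":0},{"xyz":[0,-0.15,0],"yaw":0,"hand":0},{"xyz":[0,-0.15,0],"yaw":0,"hand":0},{"xyz":[0,-0.15,0],"yaw":0,"hand":0}]'
python3 - <<'E'
from m import *
e=snap('scene','scene12.png');t=snap('top','top12.png')
cv2.imwrite('pics/s12.png',np.hstack([cv2.resize(up(e,(265,195),36),(400,400)),cv2.resize(up(t,(270,230),36),(400,400))])[:,:,::-1])
E
```

```text
time_s: 23.45
ee_pos: [0.46, 0.0451, 0.1214]
tcp_rot: [-3.121, 0.006, -1.572]
wrist_force: [-6.8, 0.1, 30.0]
finger_gap: 0.0009
time_s: 24.25
ee_pos: [0.4602, -0.1063, 0.2422]
tcp_rot: [-3.119, 0.006, -1.571]
wrist_force: [0.8, -0.2, 0.1]
finger_gap: 0.0007
time_s: 25.05
ee_pos: [0.4604, -0.2549, 0.2423]
tcp_rot: [-3.119, 0.006, -1.569]
wrist_force: [0.1, 0.4, 0.8]
finger_gap: 0.0005
```

View pics/s12.png

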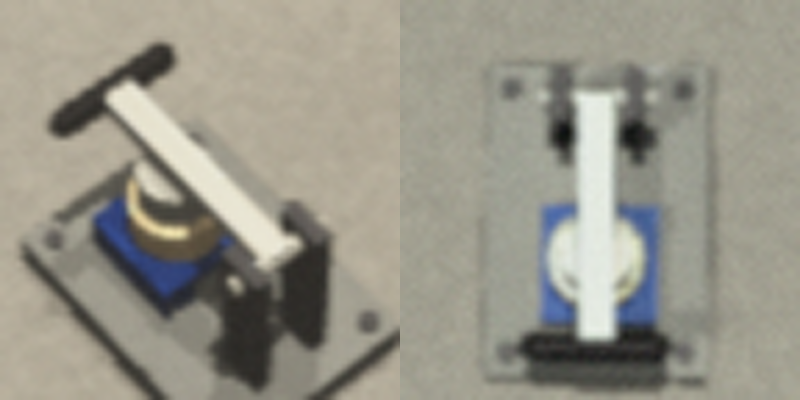

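View pics/top12.png

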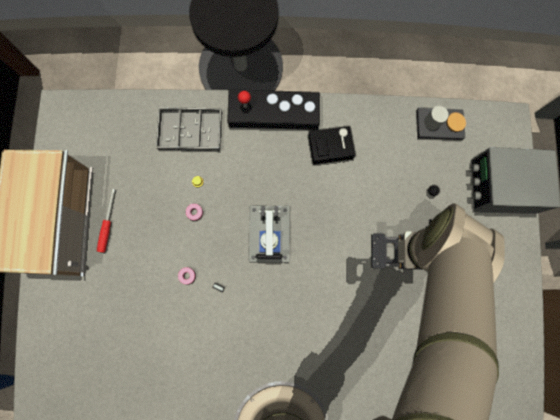

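The lever is level over the cap and the bystanders haven't moved. I'll triangulate the bar to check.

```bash
python3 - <<'E'
from m import *
e=load('scene12.png');t=load('top12.png');s=400/72
a=topx((110,90),(265,195),36,s);b=topx((195,346),(270,230),36,s)
o1,d1=ray(e,*a);o2,d2=ray(t,*b)
k=np.linalg.lstsq(np.c_[d1,-d2],o2-o1,rcond=None)[0]
print(o1+k[0]*d1,o2+k[1]*d2)
print('expected px',proj(e,[.4583,.0435,.104]),a,proj(t,[.4583,.0435,.104]),b)
E
```

```text
[0.45790317 0.04214753 0.10383886] [0.45863974 0.04338527 0.10388783]
expected px [248.90653077 174.57536137] [248.39 174.79] [268.64138665 256.00062401] [268.69 255.87]
```

The bar triangulates to z = 0.104 m, x = 0.458 m, which is the fully down position. Handing the job in.

```bash
python3 -c "
from station import *
print(get_state()['time_s'],close_job())"
```

```text
the job is handed in; nothing more can be done
25.15 None
```

I built the stack in order on the post (heat sink fins down, cream ring resistor, press cap), then swung the clamp lever over and pressed it down. I let go and handed the job in at about 25 s of the 72 s allowed.

**Stack:** the pictures showed each part seated on the one below. The ring and the cap also pushed back with 5 to 7 N when they reached their expected heights.

**Lever:** it came to a hard stop at about 30 N. After I moved the arm away, the handle measured at x 0.458, z 0.104 m, within 1 mm of the fully down position. It stayed down on its own. I had no separate signal that it is locked beyond that.

**Other things:** the last top picture shows the bystanders where they started, except the yellow button cap near the heat sink's starting place, which the arm hid. The arm did not go near it. None of the checks disagreed.

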